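Put the probe station's hand tools away in their cups

TASK

Put the two hand tools away upright, tip down, each in the cup of its own colour: lift the red-handled driver up and off its hook and stand it in the cup with the red sleeve, and take the blue-handled vacuum wand from its sloped rest and stand it in the cup with the blue sleeve. Lower each tool down to the bottom of its cup rather than dropping it in, and leave the micropositioner, the solvent bottle and the tip case where they are.

Things in the scene. Friction and masses are not known exactly. Their poses are not given: they have to be found in the camera images.
- driver: Red-handled driver, 188 mm long. Origin: centre of its lower tip; z along its axis to the handle. Shaft 12 mm dia., z 0-87 mm; red handle 20 mm dia., z 87-160; above it a wire loop in its y-z plane (wire 4 mm, 17 mm wide, opening 9 mm wide, z 160-184). Starts hanging tip down on the hook, tip 61 mm over the table. Its handle top can be taken from above, fingers astride hook and loop.
- wand: Blue-handled vacuum wand, straight rod 190 mm long. Origin: centre of its lower tip; z along its axis to the handle end. Nose 10 mm dia., z 0-12 mm; the rest 14 mm dia., metal to z 110, blue from 110 to 190. Starts in the sloped rest, leaning 35 degrees from vertical, tip down on the side away from the robot, handle end up and towards the robot; z 120-190 stands free of the rest.
- red_cup: Fixed metal tube cup with a red sleeve. Origin: centre of its underside, z up. Foot 72 mm dia., 6 mm high; tube 36 mm dia. outside, 24 mm inside; inner floor 6 mm and rim 76 mm above the origin. The two cups may stand either way round.
- blue_cup: The same cup with a blue sleeve. Origin at the centre of its underside, z up; inside diameter 24 mm, inner floor 6 mm and rim 76 mm above the origin. The two cups may stand either way round.
- hook_stand: Fixed hook stand. Origin: centre of the underside of its 90 mm square foot. Post 14 mm dia., 249 mm high, at the origin. A 6 mm bar runs from its top along the stand's -x (to the robot): centre line lowest from x -63 to -77, z 240 mm, then up 6 mm to the tip at x -86. The driver's loop hangs at x -70: lifting it 8 to 14 mm (aim at 11) clears the tip, then it comes off along -x.
- hook_low (a point): Middle of the lowest part (x -70, z 240 mm) of the hook bar's centre line, where the loop hangs; axes as the hook stand's.
- rest: Fixed sloped grey rest. Origin: centre of the underside of its 150 x 80 x 8 mm foot. A channel 24 mm wide (18 inside), 120 mm long, rises towards its +x (which faces the robot) at 55 degrees to the table; side walls 11 mm high, upper side open. The wand's tip stands on its lower end at x -40, z 20 mm.
- positioner: Bystander: micropositioner, black and grey block 60 x 50 x 75 mm with brass knobs. Origin under its centre.
- solvent: Bystander: amber bottle 48 mm diameter, 110 mm tall with a red cap. Origin under its centre.
- tip_case: Bystander: flat black case with a clear lid, 70 x 100 x 20 mm. Origin under its centre.
Things that resemble listed ones, but are neither listed nor needed, are in the scene too. Leave any yellow look-alike of the driver alone.

How it is judged:
By the outcome, as a careful person would: the job done as asked, in the order asked, and still so for the second after the job is handed in, with the robot touching nothing.
It also fails if it takes over 69 s, if anything falls off the work surface, if the arm or the gripper's body presses on something with over 40 N, if the wrist force passes 120 N, or if a joint passes its speed limit or range.

ROBOT

A 6-joint arm with a two-finger parallel gripper is mounted at the origin on the work surface. World frame = base frame: x ahead of the robot, y to its left, z up, the work surface at z = 0. Lengths are in mm, angles in rad, forces in N, time in s.
With the tool pointing down it reaches from about 400 to 925 mm from the base axis. Payload 12.5 kg.
Tool frame: the origin (TCP) lies at the very end of the fingers, on their centre line; the grasp point (between the pads) lies behind it (env.grip_depth is the z of the grasp point in the tool frame, in mm); z points along the fingers, y is the line along which they close (so a half turn about z gives the same grasp; the last joint's range is limited). The gripper opens to 95 mm and grips with 3 to 60 N. Pads are 20 mm wide; open, the fingers measure 119 mm over their backs; the gripper's body (75 mm by 180 mm) begins 59 mm behind the grasp point.
Start: joints at [-1.429, 0.491, 1.559, -0, 1.092, -0.106], TCP at [153.317, -605.921, 214.661] pointing down, gripper open.
Joint ranges: [-3.1, 3.1], [-0.84, 2.19], [0.05, 2.79], [-1.13, 4.28], [0.06, 2.93], [-2.69, 2.69]. Speed limits (rad/s): [2.22, 2.22, 2.79, 3.14, 3.14, 3.14].

INTERFACE

Orientations are given as [roll, pitch, yaw] about the fixed x, y, z axes, in that order (R = Rz(yaw) Ry(pitch) Rx(roll)).
In Python, from cell import env, optics gives the robot as it stands.
- The arm moves only by the tool step_arm, never from a script. Its argument "moves" is a list of rows, each an object of numbers: "tx", "ty", "tz": the shift along the tool's x, y, z in mm; "roll": the turn about the tool's z in rad. In form: [{"tx": .., "ty": .., "tz": .., "roll": ..}, ...]. A call has 1 to 12 rows; each row is the pose to reach, as a shift and turn from the pose commanded when the call began, along the tool's axes at that moment; what a row does not reach only later rows make up. A row lasts 1/12 s, in which the tool goes at most 41.7 mm and 7.16 degrees, less where a joint would pass 70% of its speed; a pose out of reach is approached as far as the arm can. A call with a gripper value outside its range is refused whole. "grip" is the finger opening in mm, from 0 to 95.1, set as the call begins (left out, the last holds). The fingers move at their own pace and stop on an object; the grip force is fixed at half the most. Time passes only in rows, so rows that repeat a pose let the fingers close. It gives the time, the measured TCP pose, the force, the opening and the grip force at its end, in the units of the state.
- env.state(): the state, without advancing time (a new reading comes with each control period).
- optics.read_camera(name): name is "side" or "top" or "wrist"; returns a dict with "pixels" (384x512x3 uint8, blue, green, red), "mtx" (3x3 intrinsics, pixels), "view" (4x4, takes a point from world to camera coordinates). Camera axes: x right, y down, z forward; pixel columns grow to the right and rows downward; lengths in mm; the calibration is good to about 2 mm. A picture is of the moment at which its call begins. There is no depth.
- env.job_done(): hands the job in; it is judged then, once.
The state is a dict: "t": time; "joints": joint angles; "qvel": joint speeds; "tau": joint torques, N m; "eef_pos": TCP position; "tcp_rot": TCP orientation; "ft_force": force on the tool from outside, world axes, zero at the start; "moment": the same for the moment, N m; "opening": opening from 0.0 (shut) to 1.0 (fully open); "grip_force": force on a finger pad.
Only numpy, scipy, OpenCV 4.12 (cv2) and the standard library are available. Lean on these libraries where they do the work, as an engineer would, in place of code of your own. Each camera call takes 0.05 s, during which the arm holds its last target. There are 200 camera calls.

## Working session

There is one attempt and no reset: what is moved stays moved. The work goes in short steps, Python scripts to look and compute and a tool call to move; the robot and the scene stay as the last step left them, time stands still between calls to the robot, and variables do not carry over. Pictures are saved under pics/ and viewed, at most 10 in all, crops included, and the job is handed in when it is done.

Besides the shell and the picture viewer there is one more tool, called after "Request:" by a JSON object that holds its "method" and its "body", one argument or row to a line. step_arm: Moves the arm, as the interface text tells. Its arguments: {"type":"object","properties":{"moves":{"type":"array"},"grip":{"type":"number"}},"required":["moves"]}

```bash
ls; mkdir -p pics
cat > h.py <<'E'
import numpy as np, cv2, json
from cell import env, optics
def snap(n,f):
    c=optics.read_camera(n); cv2.imwrite('pics/'+f,c['pixels']); np.savez('pics/'+f[:-4],**c); return c
def ray(c,u,v):
    V=np.array(c['view']);R=V[:3,:3];o=-R.T@V[:3,3];d=R.T@np.linalg.solve(c['mtx'],[u,v,1]);return o,d/np.linalg.norm(d)
def atz(c,u,v,z):
    o,d=ray(c,u,v);return o+d*(z-o[2])/d[2]
def proj(c,p):
    V=np.array(c['view']);q=c['mtx']@(V[:3,:3]@np.array(p,float)+V[:3,3]);return q[:2]/q[2]
def tri(r1,r2):
    (a,d),(b,e)=r1,r2;s=np.linalg.lstsq(np.c_[d,-e],b-a,rcond=None)[0];p=a+d*s[0];q=b+e*s[1];return (p+q)/2,np.linalg.norm(p-q)
def ld(f): return dict(np.load('pics/'+f+'.npz'))
E
python3 - <<'E'
from h import *
a=snap('side','s1.png');b=snap('top','t1.png')
print(env.state(),env.grip_depth)
for c in(a,b):print(ray(c,256,192))
E
```

```text
pics
{'t': 0.1, 'joints': array([-1.42857464e+00,  4.91488486e-01,  1.55941462e+00, -3.05021070e-06,
        1.09166789e+00, -1.05587697e-01]), 'qvel': array([ 0.00063579, -0.00121895, -0.00228039, -0.00212111, -0.00079447,
        0.00141537]), 'tau': array([ 4.04132152e-04, -6.13626266e+01, -2.58604109e+01,  6.94041420e-02,
        4.70477482e-02, -5.41533359e-05]), 'eef_pos': array([ 153.29803181, -605.68190679,  214.11789165]), 'tcp_rot': array([-3.14061948e+00, -1.00418307e-04,  2.47810741e-01]), 'ft_force': array([ 0.28153095, -0.06313289,  0.02689571]), 'moment': array([0.02894896, 0.00634495, 0.01588476]), 'grip_force': 0.0, 'opening': 1.0012313034580749} -18.8
(array([433.93015661, 625.17847435, 562.26995419]), array([ 0.11935758, -0.83691446, -0.53416098]))
(array([385.58113545, -34.3723439 , 994.73942727]), array([ 0.21118273,  0.0481485 , -0.97626   ]))
```

View pics/s1.png

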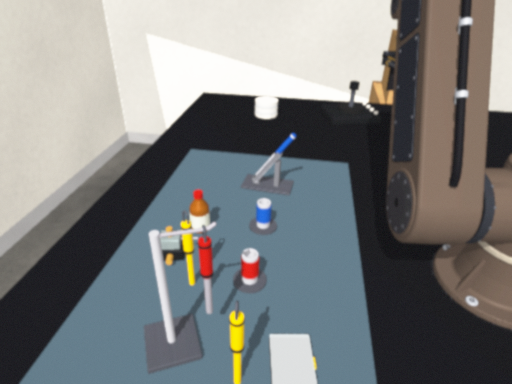

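View pics/t1.png

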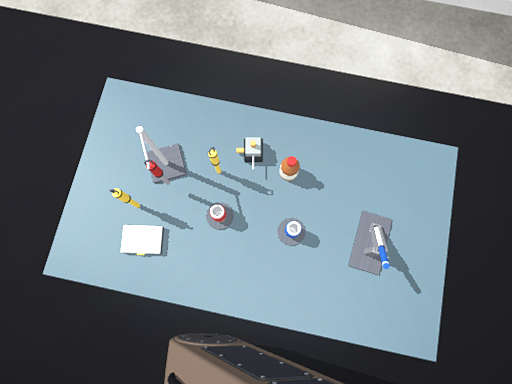

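The side view shows the red driver hanging on the hook at (206,260), yellow look-alikes at (188,250) and (237,345), the red cup at (250,268), the blue cup at (263,213) and the wand at (276,157). The top view shows the driver at (154,170), the yellow ones at (215,160) and (125,197), the red cup at (218,213), the blue cup at (293,230) and the wand at (381,247). The target is the red-handled one on the hook bar. I'll confirm it in an enlarged crop.

Run:
```python
from h import *
s=ld('s1')['pixels'];t=ld('t1')['pixels']
def cr(im,x,y,w,h,k):return cv2.resize(im[y:y+h,x:x+w],None,fx=k,fy=k,interpolation=cv2.INTER_CUBIC)
A=np.hstack([cr(t,120,115,80,120,5),cr(s,140,215,80,120,5)])
cv2.imwrite('pics/c1.png',A)
# top: cups row, side: cups ; rest
B=np.vstack([np.hstack([cr(t,200,190,80,60,5),cr(t,335,200,80,60+20,5)[:300*1+0]]) if 0 else np.hstack([cr(t,195,195,80,60,5),cr(t,265,205,80,60,5)]),np.hstack([cr(s,225,240,80,60,5),cr(s,230,185,80,60,5)])])
cv2.imwrite('pics/c2.png',B)
cv2.imwrite('pics/c3.png',np.hstack([cr(t,340,200,80,100,5),cr(s,230,115,80,100,5)]))
```

```text
(no output)
```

View pics/c1.png

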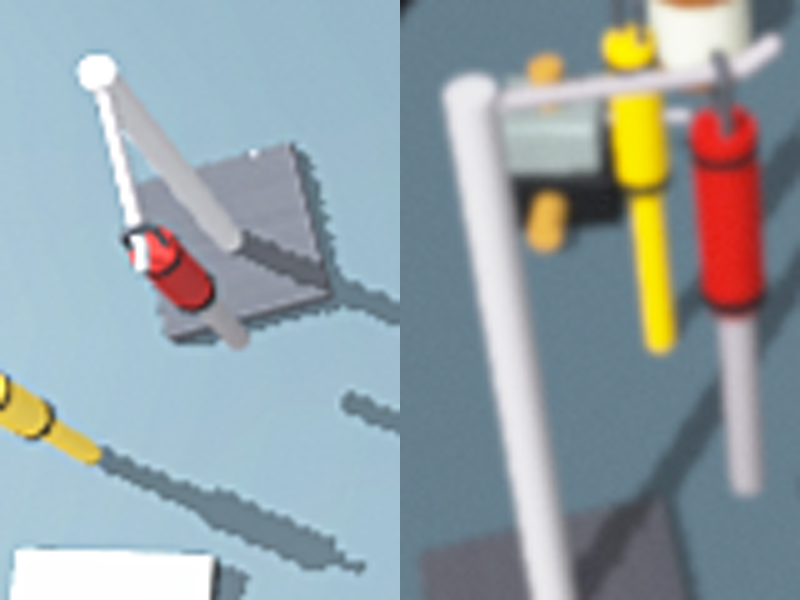

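View pics/c2.png

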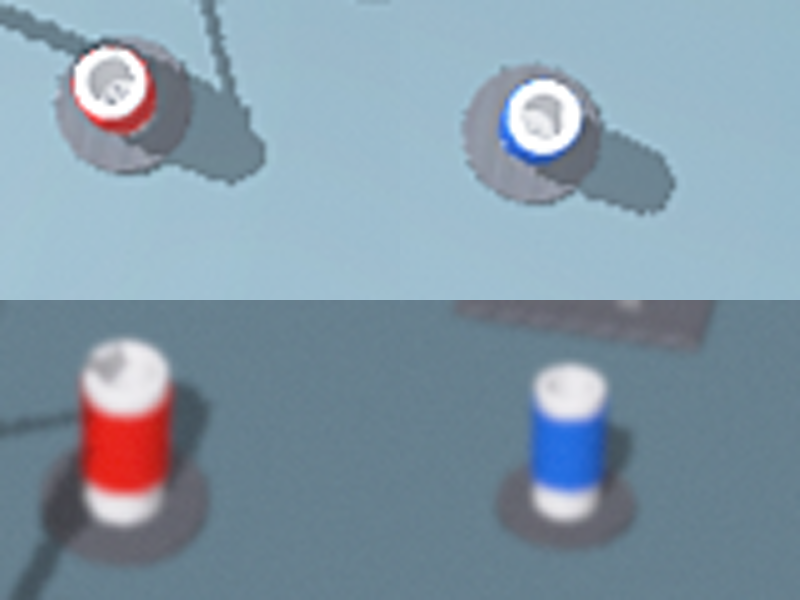

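View pics/c3.png

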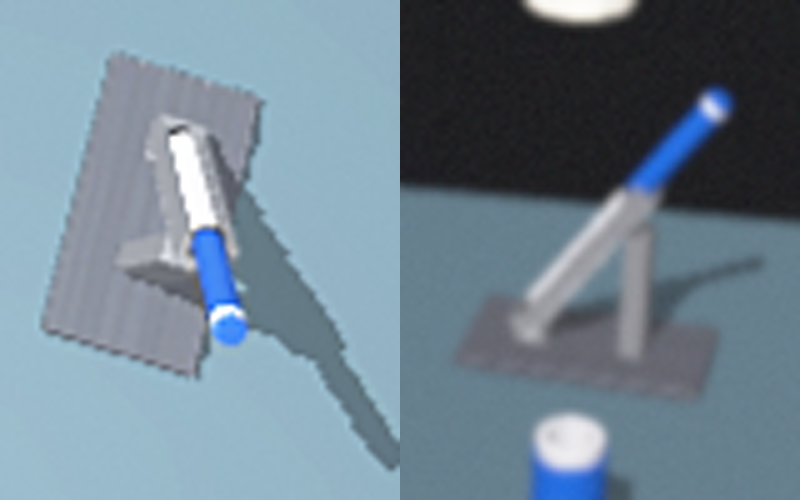

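The crops confirm the red driver: its loop is on the white bar, while the yellow ones hang elsewhere. Now I'll triangulate.

Run:
```python
from h import *
np.set_printoptions(precision=1,suppress=True)
T=ld('t1');S=ld('s1')
f=lambda x,y,ox,oy:((x+.5)/5-.5+ox,(y+.5)/5-.5+oy)
P={'drv_handletop z221':((152,245,120,115),(322,115,140,215)),
'drv_tip z61':((240,340,120,115),(347,487,140,215)),
'posttop z249':((97,72,120,115),(70,90,140,215)),
'hooktip z246':((140,265,120,115),(372,45,140,215)),
'red rim z76':((113,83,195,195),(125,78,225,240)),
'blue rim z76':((142,118,265,205),(170,92,230,185)),
'wand end z176':((231,326,340,200),(315,103,230,115)),
'wand bound z110':((206,235,340,200),(241,190,230,115)),}
for k,(a,b) in P.items():
    a=f(*a);b=f(*b);z=float(k.split('z')[-1])
    p,e=tri(ray(T,*a),ray(S,*b));print(k,p,'gap %.1f'%e,'top@z',atz(T,*a,z),'side@z',atz(S,*b,z))
# foot corners
print('hookfoot',[atz(T,*f(x,y,120,115),8)[:2] for x,y in((293,143),(328,293),(172,335))])
print('restfoot',[atz(T,*f(x,y,340,200),8)[:2] for x,y in((118,52),(262,98),(42,325),(196,373))])
print('restfoot side',[atz(S,*f(x,y,230,115),8)[:2] for x,y in((490-400,297),(718-400,328),(455-400,360),(697-400,397))])
print('cupfeet',atz(T,*f(122,106,195,195),6),atz(T,*f(132,134,265,205),6),atz(S,*f(125,205,225,240),6),atz(S,*f(166,206,230,185),6))
```

```text
drv_handletop z221 [565.8 234.  223.1] gap 0.1 top@z [566.2 234.7 221. ] side@z [566.6 231.6 221. ]
drv_tip z61 [565.7 234.8  57.6] gap 0.4 top@z [564.8 233.8  61. ] side@z [565.  237.5  61. ]
posttop z249 [627.1 267.3 249.3] gap 0.6 top@z [626.9 267.3 249. ] side@z [627.7 266.8 249. ]
hooktip z246 [551.  228.2 246.9] gap 0.1 top@z [551.2 228.5 246. ] side@z [551.4 227.  246. ]
red rim z76 [518.9  93.9  70.4] gap 0.5 top@z [517.9  93.2  76. ] side@z [518.2  99.9  76. ]
blue rim z76 [516.5 -95.2  72.7] gap 0.9 top@z [515.6 -95.   76. ] side@z [516.4 -90.4  76. ]
wand end z176 [ 467.  -295.1  172.9] gap 0.8 top@z [ 466.3 -294.1  176. ] side@z [ 467.1 -287.9  176. ]
wand bound z110 [ 507.8 -296.3  115.8] gap 5.1 top@z [ 511.2 -298.1  110. ] side@z [ 506.2 -307.6  110. ]
hookfoot [array([687.7, 249.5]), array([609.8, 209.9]), array([570.1, 285. ])]
restfoot [array([ 610.5, -270.2]), array([ 602.1, -347.2]), array([ 463.4, -253.4]), array([ 456. , -333.2])]
restfoot side [array([ 600.8, -344.1]), array([ 455.2, -333.2]), array([ 607.9, -264.3]), array([ 461.8, -251.1])]
cupfeet [517.1  95.5   6. ] [516.3 -96.1   6. ] [517.  101.2   6. ] [515.9 -90.    6. ]
```

Positions agree with the nominal sizes:

| Item | Measured | Check |
|---|---|---|
| Driver | ≈(566,234) | stand yaw ≈27° |
| Red cup | ≈(518,94) | |
| Blue cup | ≈(516,-95) | |
| Wand end | ≈(466,-294), z≈175 | rest axis yaw ≈174° |

Next I'll locate the yellow neighbours and work out the moves.

```bash
cat >> h.py <<'E'
np.set_printoptions(precision=1,suppress=True)
def go(x,y,z,yaw):
    s=env.state();p=s['eef_pos'];w=s['tcp_rot'][2];d=np.array([x,y,z])-p
    c,n=np.cos(w),np.sin(w);r=-((yaw-w+np.pi)%(2*np.pi)-np.pi)
    print('t%.1f'%s['t'],'pos',p,'yaw %.3f'%w,'-> tx %.1f ty %.1f tz %.1f roll %.3f'%(c*d[0]+n*d[1],n*d[0]-c*d[1],-d[2],r))
E
python3 - <<'E'
from h import *
T=ld('t1');S=ld('s1')
print('y1 tip',tri(ray(T,219.5,172),ray(S,192,285)),'top',tri(ray(T,212,151),ray(S,186,221)))
print('y2 tip',tri(ray(T,139,206),ray(S,237,384)),'top',tri(ray(T,118,190),ray(S,237,312)))
go(400,-420,330,.248)
E
```

```text
y1 tip (array([636.5, 123.7,  -7.6]), np.float64(0.893093383132601)) top (array([636.8, 124.6, 163.1]), np.float64(2.6109077331431676))
y2 tip (array([500.7, 312. ,  -9.9]), np.float64(0.47423010134960225)) top (array([503.4, 308.2, 162. ]), np.float64(5.07054704733076))
t0.1 pos [ 153.3 -605.7  214.1] yaw 0.248 -> tx 284.7 ty -119.5 tz -115.9 roll -0.000
```

Request:
{"method": "step_arm", "body": {
  "moves": [
    {"tx":285,"ty":-120,"tz":-116,"roll":0},
    {"tx":285,"ty":-120,"tz":-116,"roll":0},
    {"tx":285,"ty":-120,"tz":-116,"roll":0},
    {"tx":285,"ty":-120,"tz":-116,"roll":0},
    {"tx":285,"ty":-120,"tz":-116,"roll":0},
    {"tx":285,"ty":-120,"tz":-116,"roll":0},
    {"tx":285,"ty":-120,"tz":-116,"roll":0},
    {"tx":285,"ty":-120,"tz":-116,"roll":0},
    {"tx":285,"ty":-120,"tz":-116,"roll":0},
    {"tx":285,"ty":-120,"tz":-116,"roll":0}
  ],
  "grip": 60
}}

```text
t: 0.93
eef_pos: [401.5, -418.5, 331.0]
tcp_rot: [3.141, -0.0, 0.251]
ft_force: [0.4, 0.0, -0.6]
opening: 0.626
grip_force: 0.0
```

```bash
python3 -c "
from h import *
go(500,-60,330,.47)"
```

```text
t0.9 pos [ 401.5 -418.5  331. ] yaw 0.251 -> tx 184.5 ty -322.8 tz 1.0 roll -0.219
```

Request:
{"method": "step_arm", "body": {
  "moves": [
    {"tx":185,"ty":-323,"tz":1,"roll":-0.219},
    {"tx":185,"ty":-323,"tz":1,"roll":-0.219},
    {"tx":185,"ty":-323,"tz":1,"roll":-0.219},
    {"tx":185,"ty":-323,"tz":1,"roll":-0.219},
    {"tx":185,"ty":-323,"tz":1,"roll":-0.219},
    {"tx":185,"ty":-323,"tz":1,"roll":-0.219},
    {"tx":185,"ty":-323,"tz":1,"roll":-0.219},
    {"tx":185,"ty":-323,"tz":1,"roll":-0.219},
    {"tx":185,"ty":-323,"tz":1,"roll":-0.219},
    {"tx":185,"ty":-323,"tz":1,"roll":-0.219},
    {"tx":185,"ty":-323,"tz":1,"roll":-0.219},
    {"tx":185,"ty":-323,"tz":1,"roll":-0.219}
  ]
}}

```text
t: 1.93
eef_pos: [500.0, -62.1, 329.0]
tcp_rot: [-3.141, 0.001, 0.466]
ft_force: [-0.2, -0.5, -0.2]
opening: 0.63
grip_force: 0.0
```

```bash
python3 -c "
from h import *
go(566,234.3,300,.47)"
```

```text
t1.9 pos [500.  -62.1 329. ] yaw 0.466 -> tx 192.2 ty -235.0 tz 29.0 roll -0.004
```

Request:
{"method": "step_arm", "body": {
  "moves": [
    {"tx":192,"ty":-235,"tz":29,"roll":0},
    {"tx":192,"ty":-235,"tz":29,"roll":0},
    {"tx":192,"ty":-235,"tz":29,"roll":0},
    {"tx":192,"ty":-235,"tz":29,"roll":0},
    {"tx":192,"ty":-235,"tz":29,"roll":0},
    {"tx":192,"ty":-235,"tz":29,"roll":0},
    {"tx":192,"ty":-235,"tz":29,"roll":0},
    {"tx":192,"ty":-235,"tz":29,"roll":0},
    {"tx":192,"ty":-235,"tz":29,"roll":0},
    {"tx":192,"ty":-235,"tz":29,"roll":0},
    {"tx":192,"ty":-235,"tz":29,"roll":0}
  ]
}}

```text
t: 2.85
eef_pos: [566.3, 232.9, 300.6]
tcp_rot: [3.141, 0.0, 0.465]
ft_force: [-0.5, 0.3, 0.1]
opening: 0.634
grip_force: 0.0
```

```bash
python3 -c "
from h import *
c=snap('wrist','w1.png')
go(566,234.3,186,.47)
print([ (n,proj(c,p)) for n,p in dict(htop=(566,234.3,221),hook=(551,228,246),post=(627,267.3,249),tip=(566,234.3,61)).items()])"
```

```text
t2.9 pos [566.3 232.9 300.8] yaw 0.464 -> tx 0.4 ty -1.4 tz 114.8 roll -0.006
[('htop', array([257.1, 198.6])), ('hook', array([255.7, 224.2])), ('post', array([254.1, 122.6])), ('tip', array([257.5, 170.6]))]
```

View pics/w1.png

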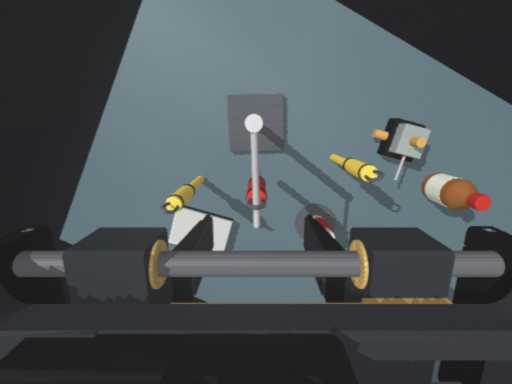

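The wrist view shows the post top at (254,123), the hook tip at (256,225) and the red handle at (257,195), all within 2 px of my projections. Descending astride the hook.

Request:
{"method": "step_arm", "body": {
  "moves": [
    {"tx":0,"ty":-1,"tz":20,"roll":0},
    {"tx":0,"ty":-1,"tz":40,"roll":0},
    {"tx":0,"ty":-1,"tz":60,"roll":0},
    {"tx":0,"ty":-1,"tz":75,"roll":0},
    {"tx":0,"ty":-1,"tz":90,"roll":0},
    {"tx":0,"ty":-1,"tz":102,"roll":0},
    {"tx":0,"ty":-1,"tz":110,"roll":0},
    {"tx":0,"ty":-1,"tz":115,"roll":0},
    {"tx":0,"ty":-1,"tz":115,"roll":0},
    {"tx":0,"ty":-1,"tz":115,"roll":0}
  ]
}}

```text
t: 3.73
eef_pos: [565.9, 235.5, 186.2]
tcp_rot: [3.141, -0.001, 0.466]
ft_force: [0.1, 0.3, 0.5]
opening: 0.633
grip_force: 0.0
```

Request:
{"method": "step_arm", "body": {
  "moves": [
    {"tz":0},
    {"tz":0},
    {"tz":0},
    {"tz":0},
    {"tz":0},
    {"tz":0},
    {"tz":0},
    {"tz":0},
    {"tz":0},
    {"tz":0}
  ],
  "grip": 14
}}

```text
validation failed for argument at $.mo...
```

Request:
{"method": "step_arm", "body": {
  "moves": [
    {"tx":0,"ty":0,"tz":0,"roll":0},
    {"tx":0,"ty":0,"tz":0,"roll":0},
    {"tx":0,"ty":0,"tz":0,"roll":0},
    {"tx":0,"ty":0,"tz":0,"roll":0},
    {"tx":0,"ty":0,"tz":0,"roll":0},
    {"tx":0,"ty":0,"tz":0,"roll":0},
    {"tx":0,"ty":0,"tz":0,"roll":0},
    {"tx":0,"ty":0,"tz":0,"roll":0},
    {"tx":0,"ty":0,"tz":0,"roll":0},
    {"tx":0,"ty":0,"tz":0,"roll":0}
  ],
  "grip": 10
}}

```text
t: 4.57
eef_pos: [565.7, 235.9, 185.8]
tcp_rot: [3.141, -0.0, 0.467]
ft_force: [0.6, -1.7, 2.5]
opening: 0.203
grip_force: 29.9
```

Gripped at about 19–20 mm with 30 N. Lift 11 mm, then slide off along the stand's -x.

Request:
{"method": "step_arm", "body": {
  "moves": [
    {"tx":0,"ty":0,"tz":-4,"roll":0},
    {"tx":0,"ty":0,"tz":-8,"roll":0},
    {"tx":0,"ty":0,"tz":-11,"roll":0},
    {"tx":0,"ty":0,"tz":-11,"roll":0},
    {"tx":0,"ty":0,"tz":-11,"roll":0},
    {"tx":0,"ty":0,"tz":-11,"roll":0}
  ]
}}

```text
t: 5.07
eef_pos: [565.5, 236.0, 196.5]
tcp_rot: [3.142, 0.0, 0.467]
ft_force: [-0.1, -0.1, -1.9]
opening: 0.206
grip_force: 29.9
```

Request:
{"method": "step_arm", "body": {
  "moves": [
    {"tx":-5,"ty":0,"tz":0,"roll":0},
    {"tx":-10,"ty":0,"tz":0,"roll":0},
    {"tx":-15,"ty":0,"tz":0,"roll":0},
    {"tx":-21,"ty":0,"tz":0,"roll":0},
    {"tx":-28,"ty":0,"tz":0,"roll":0},
    {"tx":-36,"ty":0,"tz":0,"roll":0},
    {"tx":-45,"ty":0,"tz":0,"roll":0},
    {"tx":-50,"ty":0,"tz":0,"roll":0},
    {"tx":-50,"ty":0,"tz":0,"roll":0},
    {"tx":-50,"ty":0,"tz":0,"roll":0}
  ]
}}

```text
t: 5.9
eef_pos: [520.9, 213.4, 196.9]
tcp_rot: [3.141, -0.001, 0.467]
ft_force: [-0.5, 0.4, -1.0]
opening: 0.205
grip_force: 29.9
```

```bash
python3 -c "
from h import *
c=snap('side','s2.png');d=snap('top','t2.png')
def cr(im,x,y,w,h,k):return cv2.resize(im[y:y+h,x:x+w],None,fx=k,fy=k,interpolation=cv2.INTER_CUBIC)
cv2.imwrite('pics/c4.png',np.hstack([cr(d['pixels'],130,120,100,120,4),cr(c['pixels'],170,180,100,120,4)]))
print(env.state()['ft_force'])
go(518,94,235,.47)"
```

```text
[-0.1  0.6 -1.2]
t6.0 pos [521.2 213.6 196.7] yaw 0.467 -> tx -56.7 ty 105.3 tz -38.3 roll -0.003
```

View pics/c4.png

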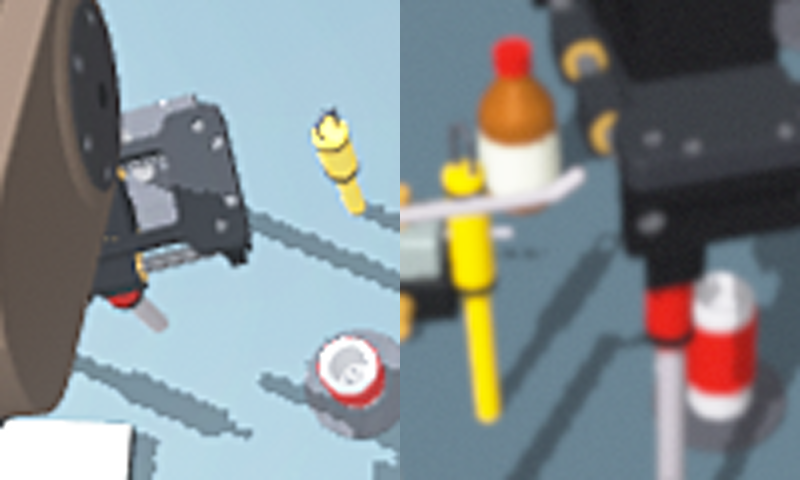

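The driver is off the hook and hangs vertical in the fingers: shaft at (668,420) in the side crop, tip at (160,325) in the top crop. Lift and carry it over the red cup.

Request:
{"method": "step_arm", "body": {
  "moves": [
    {"tx":0,"ty":0,"tz":-20,"roll":0},
    {"tx":0,"ty":0,"tz":-38,"roll":0},
    {"tx":-12,"ty":22,"tz":-38,"roll":0},
    {"tx":-24,"ty":44,"tz":-38,"roll":0},
    {"tx":-36,"ty":66,"tz":-38,"roll":0},
    {"tx":-46,"ty":84,"tz":-38,"roll":0},
    {"tx":-53,"ty":97,"tz":-38,"roll":0},
    {"tx":-56,"ty":104,"tz":-38,"roll":0},
    {"tx":-56,"ty":104,"tz":-38,"roll":0},
    {"tx":-56,"ty":104,"tz":-38,"roll":0},
    {"tx":-56,"ty":104,"tz":-38,"roll":0}
  ]
}}

```text
t: 6.92
eef_pos: [517.8, 96.1, 234.5]
tcp_rot: [-3.141, 0.0, 0.467]
ft_force: [-0.4, -0.2, -0.7]
opening: 0.205
grip_force: 29.9
```

```bash
python3 -c "
from h import *
c=snap('side','s3.png');d=snap('top','t3.png')
def cr(im,x,y,w,h,k):return cv2.resize(im[y:y+h,x:x+w],None,fx=k,fy=k,interpolation=cv2.INTER_CUBIC)
cv2.imwrite('pics/c5.png',np.hstack([cr(d['pixels'],180,170,80,100,5),cr(c['pixels'],210,195,80,100,5)]))
go(518,95,132,.47)"
```

```text
t7.0 pos [517.7  96.2 234.5] yaw 0.468 -> tx -0.3 ty 1.2 tz 102.5 roll -0.002
```

View pics/c5.png

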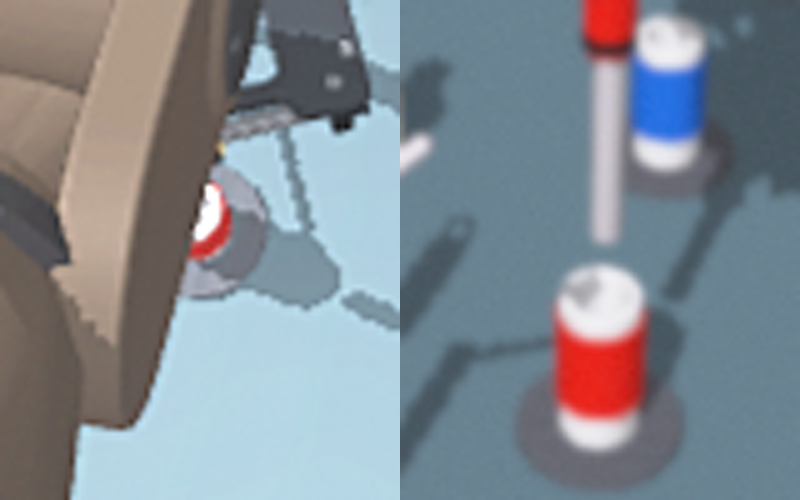

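```bash
python3 -c "
from h import *
S=ld('s3')
f=lambda x,y,ox,oy:((x+.5)/5-.5+ox,(y+.5)/5-.5+oy)
for r in(236,240,244):print('tip',atz(S,*f(205,r,210,195),109.7))
print('pred tip bottom centre crop', (proj(S,(517.7,96.2,109.7))-[210,195]+.5)*5-.5, 'pred rim', (proj(S,(518,95,76))-[210,195]+.5)*5-.5,(proj(S,(518,98,76))-[210,195]+.5)*5-.5)
print('foot 95/98',[(proj(S,(518,y,6))-[210,195]+.5)*5-.5 for y in(95,98)])
"
```

```text
tip [517.   98.3 109.7]
tip [516.6 100.7 109.7]
tip [516.2 103.  109.7]
pred tip bottom centre crop [204.1 232.3] pred rim [202.5 294.8] [201.3 299.8]
foot 95/98 [array([200.1, 419. ]), array([198.9, 424.1])]
```

Everything is consistent with the cup at about (518,95.5), and the tip is aligned within 1–2 mm. Lowering.

Request:
{"method": "step_arm", "body": {
  "moves": [
    {"tx":0,"ty":0,"tz":10,"roll":0},
    {"tx":0,"ty":0,"tz":20,"roll":0},
    {"tx":0,"ty":0,"tz":30,"roll":0},
    {"tx":0,"ty":0,"tz":40,"roll":0},
    {"tx":0,"ty":0,"tz":50,"roll":0},
    {"tx":0,"ty":0,"tz":60,"roll":0},
    {"tx":0,"ty":0,"tz":70,"roll":0},
    {"tx":0,"ty":0,"tz":80,"roll":0},
    {"tx":0,"ty":0,"tz":88,"roll":0},
    {"tx":0,"ty":0,"tz":94,"roll":0},
    {"tx":0,"ty":0,"tz":98,"roll":0},
    {"tx":0,"ty":0,"tz":98,"roll":0}
  ]
}}

```text
t: 8.02
eef_pos: [517.5, 95.4, 135.9]
tcp_rot: [-3.141, 0.001, 0.467]
ft_force: [-1.1, 0.2, -0.5]
opening: 0.208
grip_force: 29.9
```

Request:
{"method": "step_arm", "body": {
  "moves": [
    {"tx":0,"ty":0,"tz":1,"roll":0},
    {"tx":0,"ty":0,"tz":2,"roll":0},
    {"tx":0,"ty":0,"tz":3,"roll":0},
    {"tx":0,"ty":0,"tz":4,"roll":0},
    {"tx":0,"ty":0,"tz":5,"roll":0},
    {"tx":0,"ty":0,"tz":5,"roll":0}
  ]
}}

```text
t: 8.52
eef_pos: [517.7, 95.4, 131.5]
tcp_rot: [3.142, 0.0, 0.467]
ft_force: [0.6, -0.1, -0.5]
opening: 0.206
grip_force: 29.9
```

Request:
{"method": "step_arm", "body": {
  "moves": [
    {"tx":0,"ty":0,"tz":0.5,"roll":0},
    {"tx":0,"ty":0,"tz":1,"roll":0},
    {"tx":0,"ty":0,"tz":1.5,"roll":0},
    {"tx":0,"ty":0,"tz":2,"roll":0},
    {"tx":0,"ty":0,"tz":2,"roll":0}
  ]
}}

```text
t: 8.93
eef_pos: [518.4, 95.6, 130.9]
tcp_rot: [3.141, -0.002, 0.467]
ft_force: [-1.3, 1.0, 13.7]
opening: 0.205
grip_force: 30.0
```

The tip is on the cup floor (13.7 N at the expected height). Release and rise.

Request:
{"method": "step_arm", "body": {
  "moves": [
    {"tx":0,"ty":0,"tz":-1,"roll":0},
    {"tx":0,"ty":0,"tz":-1,"roll":0},
    {"tx":0,"ty":0,"tz":-1,"roll":0},
    {"tx":0,"ty":0,"tz":-1,"roll":0},
    {"tx":0,"ty":0,"tz":-1,"roll":0},
    {"tx":0,"ty":0,"tz":-1,"roll":0}
  ],
  "grip": 60
}}

```text
t: 9.43
eef_pos: [517.7, 95.4, 130.5]
tcp_rot: [-3.142, 0.0, 0.467]
ft_force: [-0.1, -0.6, 0.1]
opening: 0.565
grip_force: 0.0
```

Request:
{"method": "step_arm", "body": {
  "moves": [
    {"tx":0,"ty":0,"tz":-15,"roll":0},
    {"tx":0,"ty":0,"tz":-35,"roll":0},
    {"tx":0,"ty":0,"tz":-65,"roll":0},
    {"tx":0,"ty":0,"tz":-100,"roll":0},
    {"tx":0,"ty":0,"tz":-130,"roll":0},
    {"tx":0,"ty":0,"tz":-150,"roll":0},
    {"tx":0,"ty":0,"tz":-160,"roll":0},
    {"tx":0,"ty":0,"tz":-160,"roll":0},
    {"tx":0,"ty":0,"tz":-160,"roll":0}
  ]
}}

```text
t: 10.18
eef_pos: [517.4, 95.4, 289.8]
tcp_rot: [-3.141, 0.001, 0.467]
ft_force: [-0.3, -0.2, 0.2]
opening: 0.627
grip_force: 0.0
```

```bash
python3 -c "
from h import *
go(470,-294,270,-.105)"
```

```text
t10.2 pos [517.4  95.4 289.8] yaw 0.467 -> tx -217.6 ty 326.4 tz 19.8 roll 0.572
```

Request:
{"method": "step_arm", "body": {
  "moves": [
    {"tx":-209,"ty":331.5,"tz":25,"roll":0.572},
    {"tx":-209,"ty":331.5,"tz":25,"roll":0.572},
    {"tx":-209,"ty":331.5,"tz":25,"roll":0.572},
    {"tx":-209,"ty":331.5,"tz":25,"roll":0.572},
    {"tx":-209,"ty":331.5,"tz":25,"roll":0.572},
    {"tx":-209,"ty":331.5,"tz":25,"roll":0.572},
    {"tx":-209,"ty":331.5,"tz":25,"roll":0.572},
    {"tx":-209,"ty":331.5,"tz":25,"roll":0.572},
    {"tx":-209,"ty":331.5,"tz":25,"roll":0.572},
    {"tx":-209,"ty":331.5,"tz":25,"roll":0.572},
    {"tx":-209,"ty":331.5,"tz":25,"roll":0.572},
    {"tx":-209,"ty":331.5,"tz":25,"roll":0.572}
  ]
}}

```text
t: 11.18
eef_pos: [479.5, -295.0, 263.4]
tcp_rot: [-3.14, 0.003, -0.107]
ft_force: [-0.1, -0.2, 0.2]
opening: 0.633
grip_force: 0.0
```

```bash
python3 -c "
from h import *
c=snap('wrist','w2.png');t=snap('top','t4.png')
def cr(im,x,y,w,h,k):return cv2.resize(im[y:y+h,x:x+w],None,fx=k,fy=k,interpolation=cv2.INTER_CUBIC)
cv2.imwrite('pics/c6.png',np.hstack([cr(c['pixels'],206,100,100,150,4),cr(t['pixels'],185,175,100,150,4)]))
off=np.array([206,100])
for p in((465.5,-294,175.6),(574.5,-305.5,20)):print((proj(c,p)-off+.5)*4-.5)
go(480,-294.5,136,-.105)"
```

```text
[214.  441.4]
[213.3  16.9]
t11.3 pos [ 480.1 -293.7  264.6] yaw -0.105 -> tx 0.0 ty 0.8 tz 128.6 roll 0.000
```

View pics/c6.png

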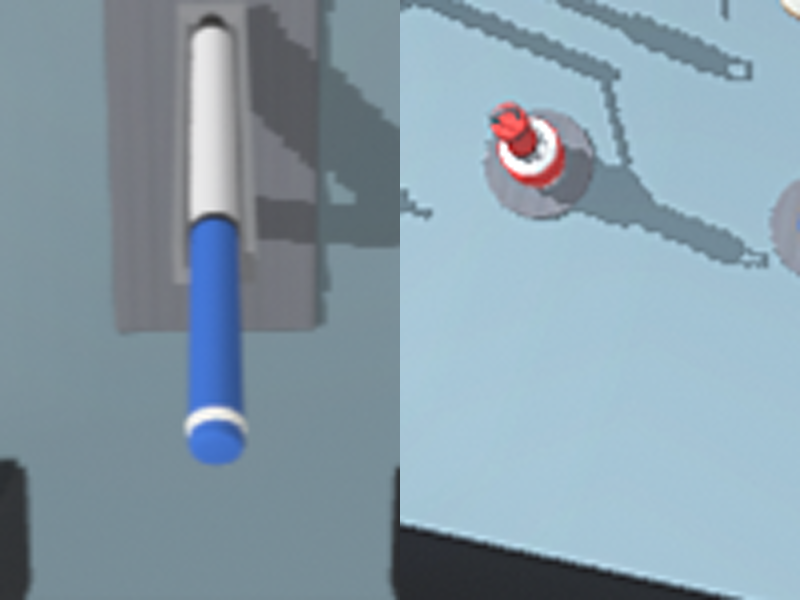

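The wrist crop shows the wand end at (216,443) against (214,441) predicted. The top crop shows the driver standing in the red cup at (520,140). Descend and grasp the wand.

Request:
{"method": "step_arm", "body": {
  "moves": [
    {"tx":0,"ty":0.5,"tz":20,"roll":0},
    {"tx":0,"ty":0.5,"tz":40,"roll":0},
    {"tx":0,"ty":0.5,"tz":60,"roll":0},
    {"tx":0,"ty":0.5,"tz":80,"roll":0},
    {"tx":0,"ty":0.5,"tz":98,"roll":0},
    {"tx":0,"ty":0.5,"tz":112,"roll":0},
    {"tx":0,"ty":0.5,"tz":122,"roll":0},
    {"tx":0,"ty":0.5,"tz":128,"roll":0},
    {"tx":0,"ty":0.5,"tz":128,"roll":0},
    {"tx":0,"ty":0.5,"tz":128,"roll":0}
  ]
}}

```text
t: 12.12
eef_pos: [480.5, -294.9, 138.0]
tcp_rot: [3.141, -0.0, -0.105]
ft_force: [1.1, -0.1, -0.5]
opening: 0.63
grip_force: 0.0
```

Request:
{"method": "step_arm", "body": {
  "moves": [
    {"tx":0,"ty":0,"tz":0,"roll":0},
    {"tx":0,"ty":0,"tz":0,"roll":0},
    {"tx":0,"ty":0,"tz":0,"roll":0},
    {"tx":0,"ty":0,"tz":0,"roll":0},
    {"tx":0,"ty":0,"tz":0,"roll":0},
    {"tx":0,"ty":0,"tz":0,"roll":0},
    {"tx":0,"ty":0,"tz":0,"roll":0},
    {"tx":0,"ty":0,"tz":0,"roll":0},
    {"tx":0,"ty":0,"tz":0,"roll":0},
    {"tx":0,"ty":0,"tz":0,"roll":0}
  ],
  "grip": 5
}}

```text
t: 12.95
eef_pos: [480.2, -295.2, 137.7]
tcp_rot: [3.141, -0.0, -0.105]
ft_force: [-0.5, -0.2, 0.0]
opening: 0.14
grip_force: 30.0
```

Request:
{"method": "step_arm", "body": {
  "moves": [
    {"tx":0,"ty":0,"tz":-8,"roll":0},
    {"tx":0,"ty":0,"tz":-18,"roll":0},
    {"tx":0,"ty":0,"tz":-30,"roll":0},
    {"tx":0,"ty":0,"tz":-45,"roll":0},
    {"tx":0,"ty":0,"tz":-60,"roll":0},
    {"tx":0,"ty":0,"tz":-75,"roll":0},
    {"tx":0,"ty":0,"tz":-90,"roll":0},
    {"tx":0,"ty":0,"tz":-102,"roll":0},
    {"tx":0,"ty":0,"tz":-110,"roll":0},
    {"tx":0,"ty":0,"tz":-110,"roll":0},
    {"tx":0,"ty":0,"tz":-110,"roll":0}
  ]
}}

```text
t: 13.87
eef_pos: [480.1, -295.1, 248.0]
tcp_rot: [3.141, -0.001, -0.105]
ft_force: [-0.9, -0.5, -0.3]
opening: 0.145
grip_force: 30.0
```

```bash
python3 -c "
from h import *
c=snap('side','s5.png');t=snap('top','t5.png')
def cr(im,x,y,w,h,k):return cv2.resize(im[y:y+h,x:x+w],None,fx=k,fy=k,interpolation=cv2.INTER_CUBIC)
cv2.imwrite('pics/c7.png',np.hstack([cr(c['pixels'],220,90,100,120,4),cr(t['pixels'],320,190,100,120,4)]))
go(480,-294.5,246,-.105)"
```

```text
t14.0 pos [ 479.9 -295.   247. ] yaw -0.105 -> tx 0.0 ty -0.5 tz 1.0 roll -0.000
```

View pics/c7.png

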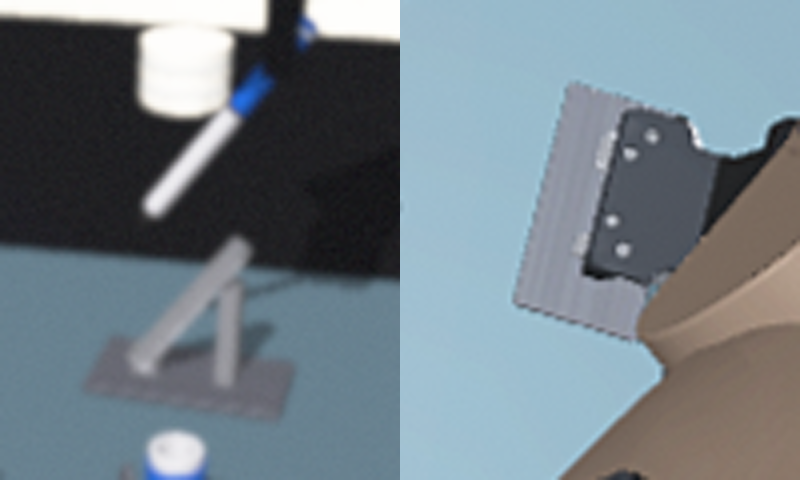

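The wand is held clear of the rest, still leaning about 35°: tip at (152,208), handle end at (305,30) in the side crop. The tool can't tilt, so I'll put the tip into the cup mouth and turn the wand upright in the grip against the cup wall. First I'll check the tip position.

```bash
python3 -c "
from h import *
S=ld('s5');off=np.array([220,90])
for th in(33,35,37):
    a=np.radians(th);L=166.7;p=np.array([479.9+.9945*L*np.sin(a),-295-.105*L*np.sin(a),265.8-L*np.cos(a)])
    print(th,p,(proj(S,p)-off+.5)*4-.5)
go(425,-94.5,235,0)"
```

```text
33 [ 570.2 -304.5  126. ] [145.7 226.1]
35 [ 575.  -305.   129.2] [139.3 221.2]
37 [ 579.7 -305.5  132.7] [133.2 216. ]
t14.0 pos [ 479.9 -295.   247. ] yaw -0.105 -> tx -75.7 ty -193.6 tz 12.0 roll -0.105
```

```bash
python3 -c "
from h import *
S=ld('s5')
g=S['pixels'][100:160,240:330].astype(int);b=g[...,0]-g[...,2]
ys,xs=np.where(b>60);print('blue x',xs.min()+240,xs.max()+240,'y',ys.min()+100,ys.max()+100)
gr=S['pixels'][90:160,225:330].mean(2)
for r in range(115,150,3): 
    x=np.where(gr[r-90]>110)[0]+225; print(r,x.min() if len(x) else None,x.max() if len(x) else None)
a=np.radians(35)
for L in(158,162,166.7):
  for s in(0,6,110,190):
    d=(L-s);p=np.array([479.9+.9945*d*np.sin(a),-295-.105*d*np.sin(a),265.8-d*np.cos(a)]);print(L,s,proj(S,p))
"
```

```text
blue x 278 295 y 100 118
115 255 281
118 259 279
121 271 278
124 269 276
127 266 273
130 264 271
133 261 268
136 259 266
139 256 263
142 256 261
145 None None
148 None None
158 0 [256.2 142.9]
158 6 [257.4 141.5]
158 110 [279.5 115.3]
158 190 [298.4  92.8]
162 0 [255.4 143.8]
162 6 [256.6 142.4]
162 110 [278.6 116.3]
162 190 [297.4  94. ]
166.7 0 [254.5 144.9]
166.7 6 [255.6 143.5]
166.7 110 [277.5 117.6]
166.7 190 [296.3  95.3]
```

The tilt matches 35° and the grasp-to-tip length is about 163 mm. Carry it over the blue cup.

Request:
{"method": "step_arm", "body": {
  "moves": [
    {"tx":-18,"ty":-30,"tz":0,"roll":-0.03},
    {"tx":-30,"ty":-60,"tz":0,"roll":-0.06},
    {"tx":-45,"ty":-90,"tz":0,"roll":-0.09},
    {"tx":-55,"ty":-120,"tz":0,"roll":-0.105},
    {"tx":-65,"ty":-150,"tz":0,"roll":-0.105},
    {"tx":-71,"ty":-175,"tz":5,"roll":-0.105},
    {"tx":-74,"ty":-188,"tz":12,"roll":-0.105},
    {"tx":-74,"ty":-194,"tz":20,"roll":-0.105},
    {"tx":-74,"ty":-194,"tz":22,"roll":-0.105},
    {"tx":-74,"ty":-194,"tz":22,"roll":-0.105},
    {"tx":-74,"ty":-194,"tz":22,"roll":-0.105}
  ]
}}

```text
t: 14.88
eef_pos: [427.3, -95.3, 225.4]
tcp_rot: [3.142, 0.001, -0.001]
ft_force: [-1.1, -0.2, -1.2]
opening: 0.139
grip_force: 30.0
```

```bash
python3 -c "
from h import *
S=snap('side','s6.png');S=ld('s6');T=ld('s1')
go(426.5,-94.5,183,0)
g=S['pixels'][...].mean(2);st=env.state()['eef_pos']
# difference to the first picture: new rod pixels
D=np.abs(S['pixels'].astype(int)-T['pixels'].astype(int)).sum(2)
for r in range(150,206,4):
    x=np.where((g[r,225:300]>140)&(D[r,225:300]>120))[0]+225; print(r,x.min() if len(x) else None,x.max() if len(x) else None)
a=np.radians(35)
for L in(159,163,167):
  for s in(0,110):
    d=(L-s);p=st+[d*np.sin(a),0,18.8-d*np.cos(a)];print(L,s,proj(S,p))
print('rim',proj(S,(516,-94.5,76)),proj(S,(528,-94.5,76)),proj(S,(504,-94.5,76)))
"
```

```text
t14.9 pos [427.3 -95.4 225.5] yaw -0.001 -> tx -0.8 ty -0.9 tz 42.5 roll -0.001
150 None None
154 None None
158 271 271
162 267 292
166 263 290
170 259 287
174 274 283
178 271 279
182 267 274
186 264 271
190 None None
194 None None
198 None None
202 None None
159 0 [263.6 188.7]
159 110 [292.8 157.4]
163 0 [262.6 189.7]
163 110 [291.7 158.6]
167 0 [261.6 190.8]
167 110 [290.6 159.9]
rim [264.  202.1] [259.2 201.6] [268.8 202.6]
```

Tip matches L ≈ 160–163. Lower it into the mouth.

Request:
{"method": "step_arm", "body": {
  "moves": [
    {"tx":0,"ty":-1,"tz":6,"roll":0},
    {"tx":0,"ty":-1,"tz":12,"roll":0},
    {"tx":0,"ty":-1,"tz":18,"roll":0},
    {"tx":0,"ty":-1,"tz":24,"roll":0},
    {"tx":0,"ty":-1,"tz":29,"roll":0},
    {"tx":0,"ty":-1,"tz":34,"roll":0},
    {"tx":0,"ty":-1,"tz":38,"roll":0},
    {"tx":0,"ty":-1,"tz":42,"roll":0},
    {"tx":0,"ty":-1,"tz":44,"roll":0},
    {"tx":0,"ty":-1,"tz":44,"roll":0},
    {"tx":0,"ty":-1,"tz":44,"roll":0}
  ]
}}

```text
t: 15.85
eef_pos: [427.5, -93.7, 181.8]
tcp_rot: [3.141, -0.001, -0.0]
ft_force: [2.2, -1.1, 0.6]
opening: 0.143
grip_force: 30.0
```

In the mouth without contact. Begin turning it upright against the far wall.

Request:
{"method": "step_arm", "body": {
  "moves": [
    {"tx":2,"ty":0,"tz":2,"roll":0},
    {"tx":4,"ty":0,"tz":4.5,"roll":0},
    {"tx":8,"ty":0,"tz":2,"roll":0},
    {"tx":12,"ty":0,"tz":0,"roll":0},
    {"tx":16,"ty":0,"tz":-2,"roll":0},
    {"tx":20,"ty":0,"tz":-4,"roll":0},
    {"tx":24,"ty":0,"tz":-5,"roll":0},
    {"tx":28,"ty":0,"tz":-6.5,"roll":0},
    {"tx":28,"ty":0,"tz":-6.5,"roll":0}
  ]
}}

```text
t: 16.6
eef_pos: [455.8, -93.5, 188.4]
tcp_rot: [3.141, -0.001, -0.0]
ft_force: [-2.7, -0.9, 0.6]
opening: 0.141
grip_force: 30.0
```

```bash
cat > tilt.py <<'E'
from h import *
import sys
n=sys.argv[1];snap('side',n+'.png');S=ld(n);T=ld('s1');st=env.state()['eef_pos'];print(st,env.state()['ft_force'])
D=np.abs(S['pixels'].astype(int)-T['pixels'].astype(int)).sum(2);g=S['pixels'].mean(2)
m=((g>130)&(D>100));m[:,:225]=0;m[:,300:]=0
for r in range(158,206,4):
    x=np.where(m[r])[0]; print(r,x.min() if len(x) else None,x.max() if len(x) else None,end=' | ')
print()
for th in(0,10,20,25,30,35):
    a=np.radians(th);print(th,[proj(S,st+[d*np.sin(a),0,18.8-d*np.cos(a)]) for d in(51,100,161)])
E
python3 tilt.py s7
```

```text
[455.4 -93.5 188.2] [-1.8 -0.8  0.4]
158 269 271 | 162 265 267 | 166 262 264 | 170 258 260 | 174 256 280 | 178 277 283 | 182 274 281 | 186 271 279 | 190 268 276 | 194 266 273 | 198 265 270 | 202 None None | 
0 [array([291.1, 176.5]), array([289.6, 194.3]), array([287.7, 215. ])]
10 [array([287.3, 175.8]), array([282.3, 193. ]), array([276.6, 213. ])]
20 [array([283.7, 174.6]), array([275.4, 190.7]), array([265.9, 209.4])]
25 [array([282. , 173.8]), array([272.1, 189.2]), array([260.8, 207. ])]
30 [array([280.3, 172.9]), array([269. , 187.4]), array([255.9, 204.3])]
35 [array([278.8, 171.8]), array([266. , 185.4]), array([251.2, 201.3])]
```

It is rotating as planned: the rod is at about 25° with only 2–3 N. Continue to vertical.

Request:
{"method": "step_arm", "body": {
  "moves": [
    {"tx":4,"ty":0,"tz":-1.5,"roll":0},
    {"tx":8.5,"ty":0,"tz":-3,"roll":0},
    {"tx":13,"ty":0,"tz":-4,"roll":0},
    {"tx":19.5,"ty":0,"tz":-5,"roll":0},
    {"tx":26,"ty":0,"tz":-6,"roll":0},
    {"tx":33,"ty":0,"tz":-6,"roll":0},
    {"tx":40,"ty":0,"tz":-6,"roll":0},
    {"tx":47,"ty":0,"tz":-5.5,"roll":0},
    {"tx":54,"ty":0,"tz":-5,"roll":0},
    {"tx":60,"ty":0,"tz":-4,"roll":0},
    {"tx":65,"ty":0,"tz":-3,"roll":0},
    {"tx":65,"ty":0,"tz":-3,"roll":0}
  ]
}}

```text
t: 17.65
eef_pos: [521.0, -93.4, 190.7]
tcp_rot: [-3.141, -0.0, -0.0]
ft_force: [-0.5, -0.0, -2.9]
opening: 0.108
grip_force: 27.8
```

```bash
python3 tilt.py s8
```

```text
[520.5 -93.4 190.8] [ 0.2  0.9 -1.4]
158 None None | 162 None None | 166 262 264 | 170 258 265 | 174 256 256 | 178 263 269 | 182 262 268 | 186 262 268 | 190 261 267 | 194 261 266 | 198 261 262 | 202 265 266 | 
0 [array([263.3, 172.8]), array([262.6, 190.6]), array([261.8, 211.2])]
10 [array([259.5, 172.2]), array([255.5, 189.3]), array([250.8, 209.2])]
20 [array([255.9, 171. ]), array([248.6, 187. ]), array([240.2, 205.6])]
25 [array([254.2, 170.2]), array([245.4, 185.5]), array([235.1, 203.3])]
30 [array([252.6, 169.2]), array([242.2, 183.7]), array([230.2, 200.6])]
35 [array([251. , 168.2]), array([239.2, 181.8]), array([225.5, 197.6])]
```

```bash
python3 -c "
from h import *
S=ld('s8');s=env.state();print(s['t'],s['opening'],s['grip_force'],s['ft_force'],s['eef_pos'])
for r in range(120,206,3):
    print(r,[tuple(int(v) for v in S['pixels'][r,c]) for c in(258,260,262,264,266,268,270)])
print('pads',[proj(S,s['eef_pos']+[0,0,z]) for z in(0,18.8,40,59)])
"
```

```text
17.7 0.10177962444546296 27.89930405560881 [ 0.2  0.9 -1.4] [520.5 -93.4 190.8]
120 [(69, 64, 60), (69, 65, 62), (70, 63, 61), (71, 65, 60), (72, 67, 64), (69, 63, 61), (68, 64, 60)]
123 [(69, 62, 58), (69, 63, 61), (70, 65, 61), (70, 64, 62), (73, 68, 64), (74, 69, 67), (69, 63, 60)]
126 [(69, 63, 61), (72, 66, 64), (70, 64, 61), (70, 65, 63), (74, 67, 65), (73, 68, 65), (70, 65, 62)]
129 [(61, 57, 53), (66, 61, 58), (68, 62, 58), (66, 60, 56), (67, 62, 58), (69, 65, 61), (68, 63, 59)]
132 [(35, 32, 29), (34, 31, 29), (36, 32, 33), (37, 35, 33), (40, 36, 37), (39, 36, 34), (41, 37, 40)]
135 [(32, 26, 28), (29, 25, 24), (31, 28, 27), (28, 27, 25), (33, 33, 31), (29, 27, 27), (32, 29, 29)]
138 [(37, 31, 35), (39, 34, 34), (36, 34, 35), (34, 32, 32), (34, 32, 31), (37, 33, 34), (59, 56, 54)]
141 [(41, 39, 39), (34, 30, 30), (39, 35, 36), (40, 36, 37), (40, 36, 36), (33, 32, 31), (46, 42, 42)]
144 [(35, 32, 32), (35, 31, 33), (30, 28, 27), (33, 28, 31), (36, 33, 33), (45, 37, 35), (79, 51, 41)]
147 [(35, 32, 32), (31, 26, 25), (32, 28, 29), (29, 26, 26), (32, 28, 30), (88, 72, 68), (174
[... 1653 characters left out ...]
04), (153, 142, 125), (225, 221, 221), (234, 231, 231), (201, 195, 195), (137, 126, 115), (130, 118, 106)]
195 [(145, 131, 105), (174, 164, 151), (232, 228, 229), (231, 228, 228), (184, 176, 173), (146, 133, 110), (146, 131, 106)]
198 [(159, 146, 128), (198, 189, 183), (235, 231, 232), (227, 223, 224), (175, 167, 161), (153, 142, 123), (147, 132, 106)]
201 [(220, 215, 213), (224, 220, 221), (236, 233, 233), (220, 217, 218), (187, 183, 183), (220, 215, 215), (202, 194, 185)]
204 [(228, 220, 218), (239, 236, 237), (239, 236, 236), (223, 220, 222), (223, 220, 221), (231, 228, 229), (196, 181, 176)]
pads [array([263.8, 160.5]), array([264.1, 153.1]), array([264.4, 144.5]), array([264.7, 136.6])]
```

The wand is about 7° from vertical and roughly 35 mm deep in the cup. It has crept to the -x edge of the pads (opening 10 mm, blue visible beside the finger at columns 268–270). I'll stop the squeeze-out by holding the opening near its present value, and lower it straight away.

Request:
{"method": "step_arm", "body": {
  "moves": [
    {"tx":0,"ty":0,"tz":6,"roll":0},
    {"tx":0,"ty":0,"tz":12,"roll":0},
    {"tx":0,"ty":0,"tz":18,"roll":0},
    {"tx":0,"ty":0,"tz":24,"roll":0},
    {"tx":0,"ty":0,"tz":29,"roll":0},
    {"tx":0,"ty":0,"tz":33,"roll":0}
  ],
  "grip": 9
}}

```text
t: 18.2
eef_pos: [519.8, -93.5, 157.3]
tcp_rot: [-3.142, 0.001, -0.0]
ft_force: [-1.0, 0.2, -0.9]
opening: 0.105
grip_force: 27.7
```

```bash
python3 -c "
from h import *
snap('side','s9.png');S=ld('s9');s=env.state();print(s['t'],s['opening'],s['grip_force'],s['ft_force'],s['eef_pos'])
P=S['pixels'].astype(int)
bl=(P[...,0]-P[...,2]>70);wh=(P.min(2)>150)
for r in range(140,212,3):
    a=np.where(bl[r,240:300])[0]+240;b=np.where(wh[r,240:300])[0]+240
    print(r,'b',a.min() if len(a) else '-',a.max() if len(a) else '-','w',b.min() if len(b) else '-',b.max() if len(b) else '-')
print('TCP',proj(S,s['eef_pos']),'rod marks z190/110 at x516',proj(S,(516,-94,196)),proj(S,(516,-94,116)))
"
```

```text
18.25 0.10602051150443025 27.68485222477466 [-0.3 -0.2 -1.5] [519.6 -93.4 156.8]
140 b - - w - -
143 b - - w - -
146 b - - w - -
149 b - - w - -
152 b - - w - -
155 b - - w - -
158 b - - w - -
161 b - - w - -
164 b 269 273 w - -
167 b 268 273 w - -
170 b 268 272 w - -
173 b 268 272 w - -
176 b 266 271 w 256 260
179 b 265 270 w 253 258
182 b 264 270 w 254 257
185 b 264 269 w - -
188 b - - w 263 267
191 b - - w 263 268
194 b - - w 262 268
197 b - - w 261 267
200 b - - w 257 269
203 b - - w 257 270
206 b 256 257 w 258 269
209 b 256 270 w - -
TCP [263.6 173.5] rod marks z190/110 at x516 [265.8 158.6] [264.6 188.4]
```

The hold is stable and the blue/metal boundary is at row ~187, against 188.4 when seated, so about 3 mm is left. Lower slowly to contact.

Request:
{"method": "step_arm", "body": {
  "moves": [
    {"tx":0,"ty":0,"tz":1,"roll":0},
    {"tx":0,"ty":0,"tz":2,"roll":0},
    {"tx":0,"ty":0,"tz":3,"roll":0},
    {"tx":0,"ty":0,"tz":3,"roll":0}
  ]
}}

```text
t: 18.58
eef_pos: [520.0, -93.5, 155.1]
tcp_rot: [3.141, -0.0, -0.0]
ft_force: [-1.0, 0.6, -1.2]
opening: 0.103
grip_force: 27.7
```

Request:
{"method": "step_arm", "body": {
  "moves": [
    {"tx":0,"ty":0,"tz":1,"roll":0},
    {"tx":0,"ty":0,"tz":2,"roll":0},
    {"tx":0,"ty":0,"tz":2,"roll":0}
  ]
}}

```text
t: 18.83
eef_pos: [520.0, -93.5, 153.0]
tcp_rot: [3.141, -0.0, -0.0]
ft_force: [-0.1, -1.3, -0.5]
opening: 0.104
grip_force: 27.7
```

Request:
{"method": "step_arm", "body": {
  "moves": [
    {"tx":0,"ty":0,"tz":1,"roll":0},
    {"tx":0,"ty":0,"tz":2,"roll":0},
    {"tx":0,"ty":0,"tz":2,"roll":0}
  ]
}}

```text
t: 19.08
eef_pos: [519.9, -93.5, 150.9]
tcp_rot: [3.142, 0.0, -0.0]
ft_force: [-0.5, -0.7, -1.2]
opening: 0.105
grip_force: 27.7
```

Request:
{"method": "step_arm", "body": {
  "moves": [
    {"tx":0,"ty":0,"tz":1,"roll":0},
    {"tx":0,"ty":0,"tz":2,"roll":0},
    {"tx":0,"ty":0,"tz":2,"roll":0}
  ]
}}

```text
t: 19.33
eef_pos: [520.3, -93.6, 149.4]
tcp_rot: [3.141, -0.001, -0.0]
ft_force: [0.5, 0.2, -0.4]
opening: 0.096
grip_force: 0.0
```

```bash
cat > b.py <<'E'
from h import *
import sys
n=sys.argv[1];snap('side',n+'.png');S=ld(n);s=env.state();print(s['t'],s['opening'],s['grip_force'],s['ft_force'],s['eef_pos'])
P=S['pixels'].astype(int)
bl=(P[...,0]-P[...,2]>70);wh=(P.min(2)>150)
for r in range(int(sys.argv[2]),212,2):
    a=np.where(bl[r,240:300])[0]+240;b=np.where(wh[r,240:300])[0]+240
    print(r,'b',a.min() if len(a) else '-',a.max() if len(a) else '-','w',b.min() if len(b) else '-',b.max() if len(b) else '-',end=' | ')
E
python3 b.py s10 160
```

```text
19.3833 0.09260714870049129 0.0 [ 0.2 -0.4  0.3] [520.2 -93.6 149.3]
160 b - - w - - | 162 b - - w - - | 164 b - - w - - | 166 b 270 275 w - - | 168 b 270 275 w - - | 170 b 269 274 w - - | 172 b 269 274 w - - | 174 b 268 273 w - - | 176 b 268 273 w - - | 178 b 268 272 w 254 256 | 180 b 267 272 w 253 257 | 182 b 267 272 w 254 257 | 184 b 266 271 w - - | 186 b 266 271 w - - | 188 b 266 271 w - - | 190 b - - w 265 266 | 192 b - - w 264 269 | 194 b - - w 264 269 | 196 b - - w 263 269 | 198 b - - w 260 268 | 200 b - - w 257 269 | 202 b - - w 257 270 | 204 b - - w 257 270 | 206 b 256 257 w 258 269 | 208 b 256 270 w 260 267 | 210 b 256 270 w - - |
```

The tip reached the floor at t≈19.3 and the wand slid free of the pads. It now rests against the rim, boundary at row ~189 as expected when seated. Back off to +x, then up.

Request:
{"method": "step_arm", "body": {
  "moves": [
    {"tx":6,"ty":0,"tz":0,"roll":0},
    {"tx":14,"ty":0,"tz":0,"roll":0},
    {"tx":20,"ty":0,"tz":0,"roll":0},
    {"tx":20,"ty":0,"tz":-20,"roll":0},
    {"tx":20,"ty":0,"tz":-50,"roll":0},
    {"tx":20,"ty":0,"tz":-85,"roll":0},
    {"tx":20,"ty":0,"tz":-120,"roll":0},
    {"tx":20,"ty":0,"tz":-150,"roll":0},
    {"tx":20,"ty":0,"tz":-165,"roll":0},
    {"tx":20,"ty":0,"tz":-165,"roll":0},
    {"tx":20,"ty":0,"tz":-165,"roll":0}
  ]
}}

```text
t: 20.3
eef_pos: [540.4, -93.5, 314.2]
tcp_rot: [3.141, -0.001, -0.0]
ft_force: [-0.0, -0.0, -0.4]
opening: 0.09
grip_force: 0.0
```

Request:
{"method": "step_arm", "body": {
  "moves": [
    {"tx":0,"ty":40,"tz":-20,"roll":0},
    {"tx":0,"ty":80,"tz":-20,"roll":0},
    {"tx":0,"ty":120,"tz":-20,"roll":0},
    {"tx":0,"ty":160,"tz":-20,"roll":0},
    {"tx":0,"ty":200,"tz":-20,"roll":0},
    {"tx":0,"ty":200,"tz":-20,"roll":0},
    {"tx":0,"ty":200,"tz":-20,"roll":0}
  ]
}}

```text
t: 20.88
eef_pos: [539.5, -295.2, 331.5]
tcp_rot: [-3.139, 0.003, -0.003]
ft_force: [0.0, 1.0, -1.3]
opening: 0.097
grip_force: 0.0
```

```bash
python3 -c "
from h import *
a=snap('side','s11.png');b=snap('top','t11.png')
P=a['pixels'].astype(int);bl=(P[...,0]-P[...,2]>70)
for r in range(150,212,4):
    x=np.where(bl[r,240:300])[0]+240;w=np.where(P[r,240:300].min(1)>150)[0]+240
    print(r,'b',x.min() if len(x) else '-',x.max() if len(x) else '-','w',w.min() if len(w) else '-',w.max() if len(w) else '-',end=' | ')
print()
for tilt in(0,5,8):
    t=np.radians(tilt);u=np.array([-np.sin(t),0,np.cos(t)]);base=np.array([516+4*(tilt>0),-94,6])
    print(tilt,'end',proj(a,base+190*u),'bound',proj(a,base+110*u))
Q=b['pixels'].astype(int);m=(Q[...,0]-Q[...,2]>90);n,l,s,c=cv2.connectedComponentsWithStats(m.astype('uint8'))
print('top blue',[(s[i][:5],c[i]) for i in range(1,n) if s[i][4]>8])
for tilt in(0,8):
    t=np.radians(tilt);print(tilt,proj(b,np.array([516+4*(tilt>0),-94,6])+190*np.array([-np.sin(t),0,np.cos(t)])))
# bystanders: change vs first top picture
D=np.abs(Q-ld('t1')['pixels'].astype(int)).max(2)>40
for k,(x,y) in dict(pos=(253,150),sol=(290,167),case=(142,240),y1=(215,160),y2=(127,198)).items():print(k,D[y-12:y+13,x-15:x+16].sum())
Ds=np.abs(P-ld('s1')['pixels'].astype(int)).max(2)>40
for k,(x,y) in dict(sol=(200,212),y1=(188,250),y2=(237,345),case=(292,360),redcup=(250,268)).items():print(k,Ds[y-15:y+16,x-8:x+9].sum())
"
```

```text
150 b - - w - - | 154 b - - w - - | 158 b - - w - - | 162 b 273 277 w 270 272 | 166 b 271 276 w 267 269 | 170 b 270 275 w 263 266 | 174 b 268 274 w 259 263 | 178 b 268 273 w 255 258 | 182 b 267 272 w 255 276 | 186 b 266 271 w - - | 190 b - - w 266 267 | 194 b - - w 264 270 | 198 b - - w 260 269 | 202 b - - w 257 270 | 206 b 256 257 w 258 269 | 210 b 256 270 w - - | 
0 end [265.8 158.6] bound [264.6 188.4]
5 end [271.3 159.3] bound [266.9 188.8]
8 end [275.6 160.2] bound [269.2 189.3]
top blue [(array([285, 225,  15,  13,  78], dtype=int32), array([291.9, 232. ]))]
0 [297.8 220.8]
8 [295.7 231.4]
pos 0
sol 0
case 0
y1 0
y2 0
sol 11
y1 0
y2 0
case 0
redcup 17
```

The wand is seated: its end and boundary match a full-depth wand leaning within the cup's own play. The bystanders are unchanged, so I'm handing in.

```bash
python3 -c "
from cell import env
print(env.job_done())"
```

```text
the job is handed in; nothing more can be done
None
```

The driver stands in the red cup and the wand in the blue cup, both at the bottom and handed in at about 21 s; the wand came off the pads as it touched the floor and leans about 8° within the cup's play, and the bystanders showed no movement in the camera check.

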